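Hold the blower box open for inspection

TASK

Draw the filter screen straight up out of the slotted guide on the side of the heater's blower box, so that it no longer laps over the lid, then stand it lengthwise in the rinsing tub (set it down, do not drop it) and let go of it. Only then raise the box's lid by its bar handle to 50 degrees and hold it still there so a colleague can look at the fan: the lid falls shut by itself, so finish while still holding it, without letting go. Leave the bottle, the wrench and the brass valve alone.

Things in the scene. Friction and masses are not known exactly. Their poses are not given: they have to be found in the camera images.
- blower_box: Grey sheet-metal housing fixed on the table, 200 (x) x 220 (y) x 110 mm high, open at the top under its white lid, whose top face is 120 mm above the table. Origin: centre of its underside, on the table. Its -x face is the front, turned roughly to the robot (up to 0.3 rad of yaw); there the lid's handle sticks out. Its +y face carries the screen's guide.
- guide (a point): Guide of the filter screen, on the box's +y face: an aluminium channel round each end of the screen, 70 mm high, open at the top, with a sill 8 mm above the table. This point lies on the sill, in the middle of the slot, at (0, 116.5, 8) mm in the box's frame; the guide reaches out to y = 128 mm. The screen has 2 to 3 mm of play in it.
- lid (a joint): Lid angle in rad: 0 shut (level), 0.873 = 50 degrees, 1.8 fully back. The hinge lies along the box's y axis at its far (+x) top edge; opening lifts the front edge up and away from the robot. A plate 200 x 214 x 8 mm, about 0.5 kg, on an almost frictionless hinge: it falls shut when let go below about 90 degrees; lifting it by the handle takes 2 to 4 N.
- lid_hinge (a point): Point on the hinge axis, in the middle of the box's width, at (100, 0, 112) mm in the box's frame.
- lid_handle (a point): Middle of the lid's handle: a round steel bar 12 mm thick, 100 mm long, parallel to the box's y axis, 45 mm in front of the lid's front edge, joined to it by a bar at each end; free space all round. Shut: 116 mm above the table, 245 mm in front of the hinge axis, 4 mm above it. Can be pinched from above, closing along the box's x axis; it turns between the fingers as the lid rises.
- screen: Filter screen: flat upright panel, aluminium frame with dark mesh, 110 (x) x 8 (y) x 160 mm (z), about 0.18 kg, loose. Origin: middle of its lower edge; z points up the panel, x along its width, parallel to the box's x at first. It stands on the guide's sill; its upper 48 mm stands above the lid. It must rise 62 mm to clear the guide.
- screen_top (a point): Middle of the screen's upper edge, 160 mm above its lower edge, 168 mm above the table at first. Grip here from above, closing along the screen's y. Two tongues, 22 mm wide, at x = -43 and +43 mm, 39 to 44 mm below this edge, stick out 20 mm on the -y side, over the lid's edge (4 mm above it); the 64 mm between them is plain.
- tub: Blue open plastic tub fixed on the table, left or right of the box, 170 (x) x 75 (y) x 80 mm high; a lip widens the long sides to 81 mm. Walls and floor 5 mm thick: inside 160 x 65 mm. Origin: centre of its underside, on the table; x is its long direction. The screen goes in lower edge down, its width along the tub's length; let go, it stands or leans on the rim.
- bottle: White plastic bottle, 70 mm across, 190 mm high, loose, standing on the other side of the box from the tub; origin at the centre of its base. Leave it alone.
- wrench: Steel wrench, 200 mm long, lying loose on the far right of the box; origin at the centre of its underside, x along its length. Leave it alone.
- valve: Brass ball valve, 70 mm long, 36 mm across, with a flat yellow lever on top, lying loose on the far left of the box; origin at its underside. Leave it alone.
Mind the look-alikes: they are no part of the job. Of the things that look like the screen, the largest one is meant.

How it is judged:
On the way, in this order (a step that is already met when the one before it is completed fails the run):
1. the screen is drawn upright out of its guide, the lid staying shut (z of screen in the frame of blower_box above 0.08 m and angle between screen's own z axis and vertical below 0.35 rad and contact force between the fingers and screen above 0.5 N and value of joint lid below 0.12 rad), for 0.1 s.
2. the screen stands in the tub, let go, the lid still shut (x of screen in the frame of tub between -0.035 and 0.035 m and y of screen in the frame of tub between -0.035 and 0.035 m and z of screen in the frame of tub below 0.025 m and angle between screen's own z axis and vertical below 0.85 rad and linear speed of screen below 0.05 m/s and contact force between the fingers and screen below 0.05 N and value of joint lid below 0.12 rad), for 0.2 s.
At the end, for the whole second after the job is handed in: Lid at 50 +-7 degrees (0.751 to 0.995 rad), still (0.06 rad/s), carried by the fingers (over 0.4 N); screen at rest in the tub, untouched: middle of its lower edge within 35 mm of the tub's middle along each axis and under 25 mm above its underside, leaning under 0.85 rad (value of joint lid between 0.751 and 0.995 rad and velocity of joint lid between -0.06 and 0.06 rad/s and contact force between the fingers and lid above 0.4 N and x of screen in the frame of tub between -0.035 and 0.035 m and y of screen in the frame of tub between -0.035 and 0.035 m and z of screen in the frame of tub below 0.025 m and angle between screen's own z axis and vertical below 0.85 rad and linear speed of screen below 0.05 m/s and contact force between the arm and screen below 0.05 N); the arm keeps its last pose, push and grip.
It fails at once if the screen is dropped (contact force between the fingers and screen below 0.05 N and linear speed of screen above 0.7 m/s).
It fails at once if the bottle, wrench or valve is disturbed (distance of any of bottle, wrench, valve from where it was at the start of the episode above 0.04 m or angle between bottle's own z axis and vertical above 0.5 rad).
It also fails if it takes over 53 s, if anything falls off the work surface, if the arm or the gripper's body presses on something with over 40 N, if the wrist force passes 120 N, or if a joint passes its speed limit or range.

ROBOT

A 7-joint arm with a two-finger parallel gripper is mounted at the origin on the work surface. World frame = base frame: x ahead of the robot, y to its left, z up, the work surface at z = 0. Lengths are in m, angles in rad, forces in N, time in s.
With the tool pointing down it reaches from about 0.425 to 0.875 m from the base axis. Payload 4.7 kg.
Tool frame: the origin (TCP) lies at the very end of the fingers, on their centre line; the grasp point (between the pads) lies arm.hold_point_z behind it (arm.hold_point_z is the distance from the TCP to the grasp point, in m); z points along the fingers, y is the line along which they close (so a half turn about z gives the same grasp; the last joint's range is limited). The gripper opens to 87 mm and grips with 3 to 60 N. Pads are 19 mm wide; open, the fingers measure 117 mm over their backs; the gripper's body (75 mm by 190 mm) begins 51 mm behind the grasp point.
Start: joints at [1.14, 0.321, -0.07, 1.45, 0.023, 1.371, -0.057], TCP at [0.28, -0.587, 0.223] pointing down, gripper open.
Joint ranges: [-2.86, 2.86], [-0.3, 2.09], [-1.38, 1.24], [0.06, 2.45], [-1.56, 4.7], [0.09, 2.05], [-2.69, 2.69]. Speed limits (rad/s): [2.57, 2.57, 3.14, 3.14, 3.14, 3.14, 3.14].

INTERFACE

Orientations are given as a rotation vector (axis times angle).
In Python, from workcell import arm gives the robot as it stands.
- The arm moves only by the tool jog_arm, never from a script. Its arguments are lists of equal length, an entry for each row: "claw": the finger opening in mm, from 0 to 87; "delta_pos": the shift along the tool's x, y, z as a fraction of full scale, a list of three; "twist": the turn about the tool's z as a fraction of full scale. In form: {"claw": [claw, ...], "delta_pos": [[tx, ty, tz], ...], "twist": [twist, ...]}. A call has 1 to 8 rows; each row shifts and turns the commanded pose from where the row before left it, along the tool's axes as they then stand; what a row does not reach is not made up. Full scale, the value 1, is 0.03 m for a shift and 180 degrees for a turn. A row lasts 1/12 s, in which the tool goes at most 41.7 mm and 7.16 degrees, less where a joint would pass 70% of its speed; a pose out of reach is approached as far as the arm can. A call with a number of a shift or a turn outside -1 to 1 is refused whole. A call with a gripper value outside its range is refused whole. The fingers move at their own pace and stop on an object; the grip force is fixed at half the most. Time passes only in rows, so rows that do not move let the fingers close. It gives the time, the measured TCP pose, the force, the opening and the grip force at its end, in the units of the state.
- arm.sense(): the state, without advancing time (a new reading comes with each control period).
- arm.get_image(name): name is "side" or "top"; returns a dict with "color" (480x640x3 uint8, red, green, blue), "K" (3x3 intrinsics, pixels), "origin" and "orientation" of the camera in the world. Camera axes: x right, y down, z forward; pixel columns grow to the right and rows downward; lengths in m; the calibration is good to about 2 mm. A picture is of the moment at which its call begins. There is no depth.
- arm.hand_in(): hands the job in; it is judged then, once.
The state is a dict: "time_s": time; "q": joint angles; "joint_vel": joint speeds; "tau": joint torques, N m; "tool_pos": TCP position; "tool_rot": TCP orientation; "ft_force": force on the tool from outside, world axes, zero at the start; "torque": the same for the moment, N m; "grip_width": opening from 0.0 (shut) to 1.0 (fully open); "gripper_force": force on a finger pad.
Only numpy, scipy, OpenCV 4.12 (cv2) and the standard library are available. Lean on these libraries where they do the work, as an engineer would, in place of code of your own. Each camera call takes 0.05 s, during which the arm holds its last target. There are 200 camera calls.

## Working session

There is one attempt and no reset: what is moved stays moved. The work goes in short steps, Python scripts to look and compute and a tool call to move; the robot and the scene stay as the last step left them, time stands still between calls to the robot, and variables do not carry over. Pictures are saved under pics/ and viewed, at most 10 in all, crops included, and the job is handed in when it is done.

Besides the shell and the picture viewer there is one more tool, called after "Request:" as a command line: name --pt "numbers of a row" for each row, then --argument value for the rest. jog_arm: Moves the arm, as the interface text tells. Its arguments: {"type":"object","properties":{"claw":{"type":"array","items":{"type":"number"}},"delta_pos":{"type":"array","items":{"type":"array","items":{"type":"number","minimum":-1,"maximum":1}}},"twist":{"type":"array","items":{"type":"number","minimum":-1,"maximum":1}}},"required":["claw","delta_pos","twist"]}

```bash
ls; mkdir -p pics
python3 - <<'E'
from workcell import arm
import cv2,json
s=arm.sense(); print(s['time_s'],s['tool_pos'],s['tool_rot'],s['grip_width'],arm.hold_point_z)
for n in('side','top'):
    im=arm.get_image(n); cv2.imwrite(f'pics/{n}0.png',im['color'][:,:,::-1]); print(n,im['K'],im['origin'],im['orientation'])
E
```

```text
pics
0.0 [ 0.27939184 -0.58626962  0.22144475] [-3.06238393e+00 -6.92624678e-01  8.26463622e-04] 1.0005482337471339 0.0187
side [[499.64891301   0.         322.31279199]
 [  0.         499.64891301 239.79717326]
 [  0.           0.           1.        ]] [0.27545245 0.82590451 0.79530865] [-0.4338375   2.65014602 -1.28775116]
top [[600.04557938   0.         324.63117865]
 [  0.         600.04557938 231.84126197]
 [  0.           0.           1.        ]] [0.36382988 0.00193187 1.34580808] [-2.12198512  2.13447794 -0.19732972]
```

View pics/side0.png

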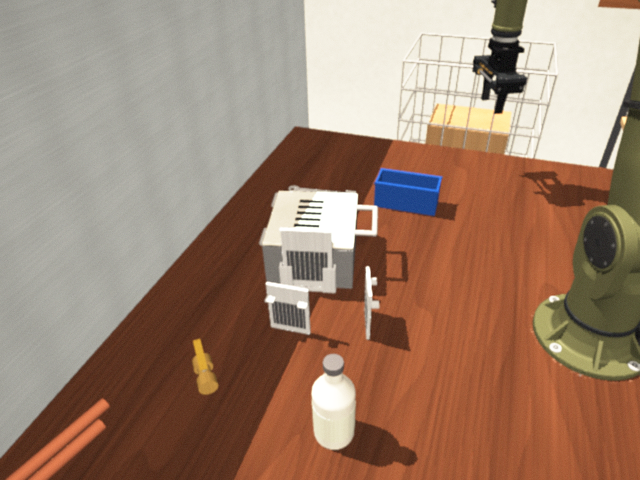

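View pics/top0.png

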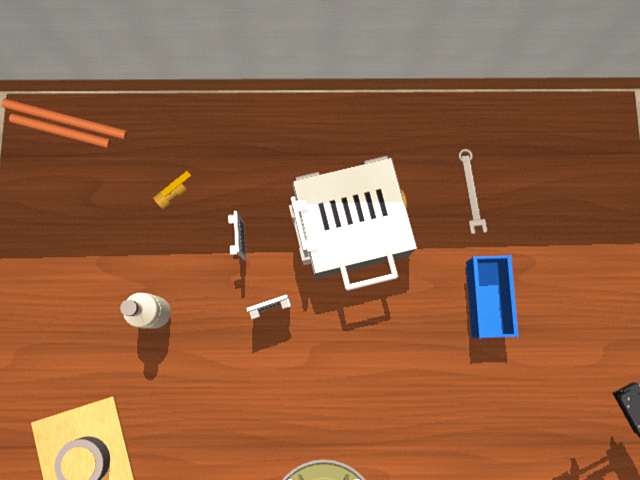

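The side view shows the box at (310,240) with a screen in its guide at about (305,255), the handle at (375,220) and the tub at (408,190). In the top view the box is at (355,215), the screen at (300,230), the handle at (370,280) and the tub at (493,297).

There are three screen-like panels: the one on the box (side 305,255 / top 300,230), a free-standing one (side 290,308 / top 237,235) and another (side 368,303 / top 268,307). The panel on the box is the largest and sits in the guide, so it should be the one meant. I'll confirm that in an enlarged crop.

Run:
```python
import cv2,numpy as np
s=cv2.imread('pics/side0.png');t=cv2.imread('pics/top0.png')
a=cv2.resize(s[180:340,250:390],None,fx=3.75,fy=3.75,interpolation=cv2.INTER_CUBIC)[:, :400]
a=cv2.resize(s[180:330,255:385],(390,450),interpolation=cv2.INTER_CUBIC)
b=cv2.resize(t[150:300,285:420],(405,450),interpolation=cv2.INTER_CUBIC)
cv2.imwrite('pics/crop1.png',np.hstack([a,b]))
```

```text
(no output)
```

View pics/crop1.png

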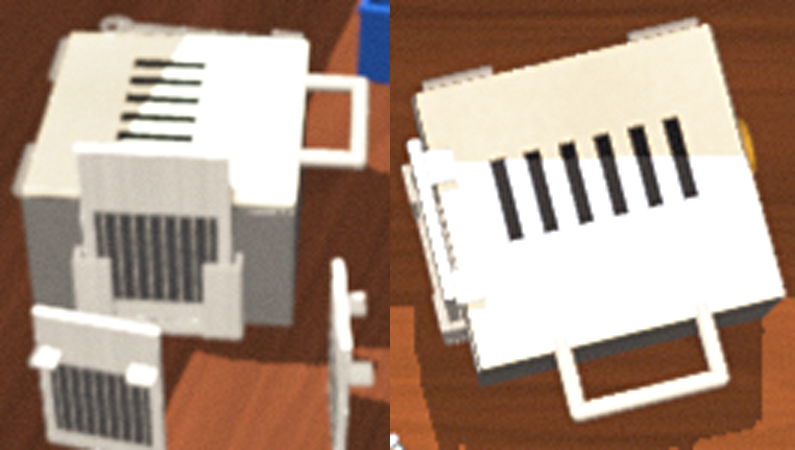

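The crop confirms it: the panel in the guide is the largest, with its tongues over the lid. The screen's top edge runs (282,228)-(332,232) in the side view and (294,198)-(306,253) in the top view. Next I'll measure the box and crop the tub.

```bash
cat > h.py <<'E'
import numpy as np
from scipy.spatial.transform import Rotation as R
from scipy.optimize import least_squares
C={'side':(499.64891301,322.31279199,239.79717326,[0.27545245,0.82590451,0.79530865],[-0.4338375,2.65014602,-1.28775116]),
'top':(600.04557938,324.63117865,231.84126197,[0.36382988,0.00193187,1.34580808],[-2.12198512,2.13447794,-0.19732972])}
def proj(n,P):
    f,cx,cy,o,r=C[n]; p=R.from_rotvec(r).inv().apply(np.atleast_2d(P)-o)
    return np.c_[f*p[:,0]/p[:,2]+cx,f*p[:,1]/p[:,2]+cy]
def tri(s,t):
    r=least_squares(lambda X:np.r_[(proj('side',X)[0]-s),(proj('top',X)[0]-t)],[.5,0,.1]); return r.x,np.abs(r.fun).max()
def plane(n,uv,z):
    f,cx,cy,o,r=C[n]; d=R.from_rotvec(r).apply([(uv[0]-cx)/f,(uv[1]-cy)/f,1]); return np.array(o)+d*(z-o[2])/d[2]
E
python3 - <<'E'
from h import *
import cv2
np.set_printoptions(precision=4,suppress=True)
S=lambda x,y:np.array([x/3+255,y/3+180]);T=lambda x,y:np.array([(x-390)/3+285,y/3+150])
lid=[((100,107,.12),S(68,35)*0+S(22,193),T(416,95)),((100,-107,.12),S(68,35),T(706,25)),((-100,-107,.12),S(308,40),T(783,297)),((-100,107,.12),S(297,205),T(480,375)),
((-145,50,.116),S(364,160),T(577,409)),((-145,-50,.116),S(363,80),T(725,377))]
for m,s,t in lid: print(m,*tri(s,t))
for s,t in [(S(80,146),T(417,145)),(S(230,156),T(452,308))]: print('scr',*tri(s,t))
def f(p):
    c,n=np.cos(p[2]),np.sin(p[2]);o=[]
    for m,s,t in lid:
        x,y=m[0]/1e3,m[1]/1e3;X=[p[0]+c*x-n*y,p[1]+n*x+c*y,m[2]];o+=[proj('side',X)[0]-s,proj('top',X)[0]-t]
    return np.concatenate(o)
r=least_squares(f,[.6,0,.2],loss='soft_l1');print(r.x);print(f(r.x).reshape(-1,4))
s=cv2.imread('pics/side0.png');t=cv2.imread('pics/top0.png')
a=cv2.resize(s[160:225,365:450],None,fx=4.5,fy=4.5,interpolation=cv2.INTER_CUBIC)
b=cv2.resize(t[245:345,460:525],None,fx=4.5,fy=4.5,interpolation=cv2.INTER_CUBIC)
c=np.zeros((450,800,3),np.uint8);c[:a.shape[0],:a.shape[1]]=a;c[:b.shape[0],400:400+b.shape[1]]=b
cv2.imwrite('pics/crop2.png',c)
E
```

```text
(100, 107, 0.12) [0.6964 0.0611 0.114 ] 0.7114644066281812
(100, -107, 0.12) [ 0.747  -0.1447  0.1159] 0.36300578762461555
(-100, -107, 0.12) [ 0.5507 -0.1922  0.1194] 0.38174769955787724
(-100, 107, 0.12) [0.4985 0.0169 0.1171] 0.18714102122265786
(-145, 50, 0.116) [ 0.4709 -0.0499  0.1166] 2.3049819721178437
(-145, -50, 0.116) [ 0.4947 -0.1511  0.1177] 0.9960747951660096
scr [0.6477 0.0579 0.1657] 0.7170748177223345
scr [0.5402 0.0352 0.1643] 0.9614301070669171
[ 0.6223 -0.0642  0.2442]
[[-0.2588 -1.3008 -1.2446  1.3029]
 [ 0.0397 -1.1712 -0.0854  0.5426]
 [-0.5618 -0.2917  0.0577  0.0517]
 [-0.3897 -1.5495  0.682  -0.4254]
 [-1.6213 -0.2386  0.7405  2.8089]
 [-0.9733  1.2475 -1.5624  1.4288]]
```

View pics/crop2.png

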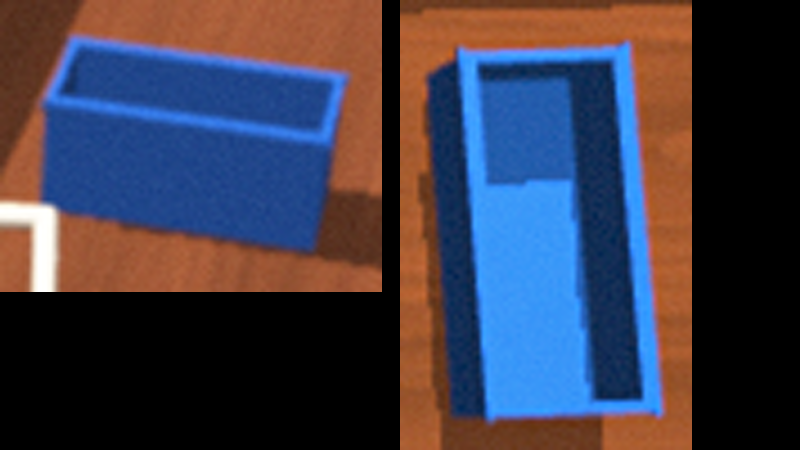

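The crop shows the tub's rim corners. In crop pixels they are (72,38), (347,75), (325,138) and (45,100) in the side view, and (459,48), (629,44), (661,412) and (489,418) in the top view. The box measurements agree with the description: lid at about 0.117 m, screen top at about 0.165 m, yaw 0.24.

```bash
cat >> h.py <<'E'
def go(xyz,xang=None):
    from workcell import arm
    s=arm.sense(); M=R.from_rotvec(s['tool_rot']); d=M.inv().apply(np.array(xyz)-s['tool_pos'])
    x=M.as_matrix()[:,0]; a=np.arctan2(x[1],x[0])
    print('t',s['time_s'],'pos',np.round(s['tool_pos'],4),'xang',round(a,4),'units',np.round(d/.03,3),'q7',round(s['q'][6],2),'grip',s['grip_width'],s['gripper_force'],'F',np.round(s['ft_force'],1))
    if xang is not None:
        print('twist',round((a-xang)/np.pi,4))
    print('toolz',M.as_matrix()[:,2])
E
python3 - <<'E'
from h import *
np.set_printoptions(precision=4,suppress=True)
S=lambda x,y:np.array([x/4.5+365,y/4.5+160]);T=lambda x,y:np.array([(x-400)/4.5+460,y/4.5+245])
c=[((85,40.5),S(45,100),T(459,48)),((85,-40.5),S(72,38),T(629,44)),((-85,-40.5),S(347,75),T(661,412)),((-85,40.5),S(325,138),T(489,418))]
P=[]
for m,s,t in c: x,e=tri(s,t);P.append(x);print(m,x,e)
P=np.array(P);print(P.mean(0),[np.arctan2(v[1],v[0]) for v in (P[0]-P[3],P[1]-P[2],P[0]+P[1]-P[2]-P[3])])
Q=np.array([plane('top',t,.08) for m,s,t in c]);print(Q.mean(0),[np.arctan2(v[1],v[0]) for v in (Q[0]-Q[3],Q[1]-Q[2])])
go([.2794,-.5863,.28])
go([.594,.047,.25],.24)
E
```

```text
(85, 40.5) [ 0.5401 -0.3201  0.0795] 1.3602916635375095
(85, -40.5) [ 0.5425 -0.4015  0.0771] 1.0278612683558208
(-85, -40.5) [ 0.3705 -0.4051  0.0782] 0.9676351210906091
(-85, 40.5) [ 0.3694 -0.3244  0.0814] 0.17387768641833645
[ 0.4556 -0.3628  0.079 ] [np.float64(0.025431224027979187), np.float64(0.02128240895785692), np.float64(0.023348550477358208)]
[ 0.4569 -0.3623  0.08  ] [np.float64(0.029600113380602283), np.float64(0.024061869928538534)]
t 0.1 pos [ 0.2794 -0.5863  0.2216] xang 0.4448 units [ 0.    -0.004 -1.947] q7 -0.06 grip 1.0022057787900152 0.0 F [0.3 0.3 0.6]
toolz [-0.0008  0.0015 -1.    ]
t 0.1 pos [ 0.2794 -0.5863  0.2216] xang 0.4448 units [ 18.55  -14.546  -0.924] q7 -0.06 grip 1.0022057787900152 0.0 F [0.3 0.3 0.6]
twist 0.0652
toolz [-0.0008  0.0015 -1.    ]
```

Request:
jog_arm --claw '[60,60,60,60,60,60,60,60]' --pt "0.77 -0.6 -0.25" --pt "0.77 -0.6 -0.25" --pt "0.77 -0.6 -0.25" --pt "0.77 -0.6 -0.25" --pt "0.77 -0.6 0" --pt "0.77 -0.6 0" --pt "0.77 -0.6 0" --pt "0.77 -0.6 0" --twist '[0,0,0,0,0,0,0,0]'

```text
time_s: 0.77
tool_pos: [0.3848, -0.3757, 0.2522]
tool_rot: [-3.064, -0.693, 0.001]
ft_force: [0.0, -0.6, 0.4]
grip_width: 0.689
gripper_force: 0.0
```

Request:
jog_arm --claw '[60,60,60,60,60,60,60,60]' --pt "0.77 -0.6 0" --pt "0.77 -0.6 0" --pt "0.77 -0.6 0" --pt "0.77 -0.6 0" --pt "0.77 -0.6 0" --pt "0.77 -0.6 0" --pt "0.77 -0.6 0" --pt "0.77 -0.6 0" --twist '[0,0,0,0,0,0,0,0]'

```text
time_s: 1.43
tool_pos: [0.4895, -0.1664, 0.2522]
tool_rot: [-3.064, -0.693, 0.001]
ft_force: [1.0, -0.2, 0.3]
grip_width: 0.689
gripper_force: 0.0
```

Request:
jog_arm --claw '[50,50,50,50,50,50,50,50]' --pt "0.77 -0.6 0" --pt "0.77 -0.6 0" --pt "0.77 -0.6 0" --pt "0.77 -0.6 0" --pt "0.77 -0.6 0" --pt "0.77 -0.6 0" --pt "0 0 0" --pt "0 0 0" --twist '[0,0,0,0,0,0,0.033,0.032]'

```text
time_s: 2.1
tool_pos: [0.5681, -0.0077, 0.2519]
tool_rot: [-3.118, -0.377, 0.001]
ft_force: [-0.6, -1.3, -0.3]
grip_width: 0.575
gripper_force: 0.0
```

```bash
python3 -c "
from h import *
go([.594,.047,.20],.24)"
```

```text
t 2.1 pos [ 0.5681 -0.0077  0.2519] xang 0.2406 units [ 1.273 -1.563  1.732] q7 -1.43 grip 0.5751955730647745 0.0 F [-0.6 -1.3 -0.3]
twist 0.0002
toolz [-0.00103815  0.00125052 -0.99999868]
```

Request:
jog_arm --claw '[50,50,50,50,50,50,50,50]' --pt "0.64 -0.8 0" --pt "0.64 -0.8 0" --pt "0 0 0.8" --pt "0 0 0.8" --pt "0 0 0.8" --pt "0 0 0.8" --pt "0 0 0.3" --pt "0 0 0" --twist '[0,0,0,0,0,0,0,0]'

```text
time_s: 2.77
tool_pos: [0.5918, 0.0447, 0.1446]
tool_rot: [-3.118, -0.377, 0.009]
ft_force: [-0.2, 1.2, -0.2]
grip_width: 0.575
gripper_force: 0.0
```

Run:
```python
from h import *
from workcell import arm
import cv2
go([.594,.048,.137],.24)
a=arm.get_image('side')['color'][:,:,::-1]
b=arm.get_image('top')['color'][:,:,::-1]
cv2.imwrite('pics/pre.png',np.hstack([cv2.resize(a[150:300,240:370],(390,450)),cv2.resize(b[150:300,240:370],(390,450))]))
```

```text
t 2.7667 pos [0.5918 0.0447 0.1446] xang 0.2407 units [ 0.099 -0.088  0.253] q7 -1.58 grip 0.5750325750323841 0.0 F [-0.2  1.2 -0.2]
twist 0.0002
toolz [-5.70951233e-03 -1.30891881e-04 -9.99983692e-01]
```

View pics/pre.png

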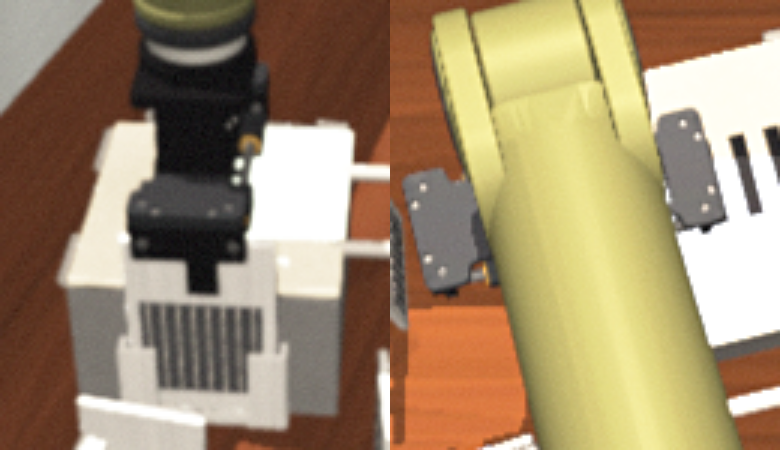

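The picture shows the fingers straddling the middle of the screen's top edge, with the front finger at about (203,275) and clear of the tongues. I'll make the small remaining correction and close.

Request:
jog_arm --claw '[50,50,0,0,0,0,0,0]' --pt "0.06 -0.06 0.1" --pt "0 0 0" --pt "0 0 0" --pt "0 0 0" --pt "0 0 0" --pt "0 0 0" --pt "0 0 0" --pt "0 0 0" --twist '[0,0,0,0,0,0,0,0]'

```text
time_s: 3.53
tool_pos: [0.5952, 0.0473, 0.1446]
tool_rot: [3.119, 0.377, 0.0]
ft_force: [-0.8, 0.1, 0.4]
grip_width: 0.203
gripper_force: 0.0
```

Request:
jog_arm --claw '[0,0,0,0]' --pt "0 0 0" --pt "0 0 0" --pt "0 0 -0.2" --pt "0 0 -0.3" --twist '[0,0,0,0]'

```text
time_s: 3.87
tool_pos: [0.5941, 0.0471, 0.1587]
tool_rot: [-3.119, -0.377, 0.005]
ft_force: [0.1, 0.1, -1.9]
grip_width: 0.086
gripper_force: 30.0
```

```bash
python3 -c "
from h import *
go([.594,.048,.137],.24)"
```

```text
t 3.8667 pos [0.5941 0.0471 0.1587] xang 0.2407 units [ 0.005 -0.029  0.723] q7 -1.58 grip 0.08624330542509828 29.980966115836054 F [ 0.1  0.1 -1.9]
twist 0.0002
toolz [-2.94706193e-03 -1.04204971e-04 -9.99995652e-01]
```

Request:
jog_arm --claw '[0,0,0,0,0,0,0,0]' --pt "0 0 -0.5" --pt "0 0 -0.6" --pt "0 0 -0.6" --pt "0 0 -0.6" --pt "0 0 -0.6" --pt "0 0 -0.6" --pt "0 0 -0.6" --pt "0 0 -0.5" --twist '[0,0,0,0,0,0,0,0]'

```text
time_s: 4.53
tool_pos: [0.5953, 0.0475, 0.2997]
tool_rot: [3.119, 0.377, 0.002]
ft_force: [-0.1, 0.1, -0.9]
grip_width: 0.086
gripper_force: 30.0
```

Request:
jog_arm --claw '[0,0,0]' --pt "0 0 -0.1" --pt "0 0 0" --pt "0 0 0" --twist '[0,0,0]'

```text
time_s: 4.78
tool_pos: [0.5949, 0.0472, 0.3]
tool_rot: [3.119, 0.377, -0.001]
ft_force: [-0.1, 0.2, -1.4]
grip_width: 0.089
gripper_force: 30.0
```

Run:
```python
from h import *
from workcell import arm
import cv2
go([.456,-.3625,.30],.025)
a=arm.get_image('side')['color'][:,:,::-1]
cv2.imwrite('pics/up.png',cv2.resize(a[60:360,200:500],(600,600)))
```

```text
t 4.7833 pos [0.5949 0.0472 0.3   ] xang 0.2406 units [-7.7510e+00  1.2162e+01  5.0000e-03] q7 -1.55 grip 0.08879520361030376 29.980997743550688 F [-0.1  0.2 -1.4]
twist 0.0686
toolz [-7.83553803e-04 -2.16467285e-04 -9.99999670e-01]
```

View pics/up.png

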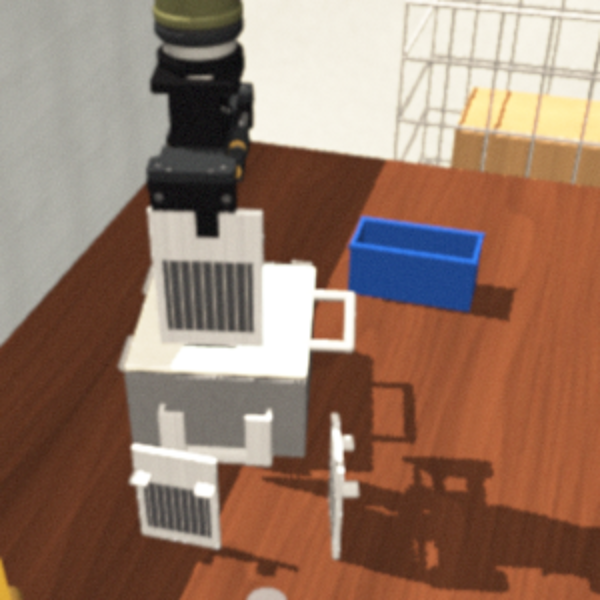

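The picture shows the screen upright in the fingers and out of the guide, with the lid shut. Its lower edge runs from (163,347) to (263,340) in the crop. Next I'll carry it to above the tub.

Request:
jog_arm --claw '[0,0,0,0,0,0,0,0]' --pt "-0.2 0.3 0" --pt "-0.4 0.6 0" --pt "-0.4 0.6 0" --pt "-0.4 0.6 0" --pt "-0.4 0.6 0" --pt "-0.4 0.6 0" --pt "-0.4 0.6 0" --pt "-0.4 0.6 0" --twist '[0,0,0,0,0,0,0,0]'

```text
time_s: 5.5
tool_pos: [0.5385, -0.1071, 0.2996]
tool_rot: [-3.119, -0.376, 0.003]
ft_force: [0.5, -0.3, -2.9]
grip_width: 0.093
gripper_force: 30.0
```

Request:
jog_arm --claw '[0,0,0,0,0,0,0,0]' --pt "-0.4 0.6 0" --pt "-0.4 0.6 0" --pt "-0.4 0.6 0" --pt "-0.4 0.6 0" --pt "-0.4 0.6 0" --pt "-0.4 0.7 0" --pt "-0.4 0.7 0" --pt "-0.4 0.7 0" --twist '[0,0,0,0,0,0,0,0]'

```text
time_s: 6.17
tool_pos: [0.4815, -0.2783, 0.2996]
tool_rot: [-3.118, -0.376, 0.002]
ft_force: [-0.0, -0.2, -2.0]
grip_width: 0.087
gripper_force: 30.0
```

Request:
jog_arm --claw '[0,0,0,0,0,0,0,0]' --pt "-0.4 0.7 0" --pt "-0.4 0.7 0" --pt "-0.4 0.6 0" --pt "-0.2 0.3 0" --pt "0 0 0" --pt "0 0 0" --pt "0 0 0" --pt "0 0 0" --twist '[0,0,0,0,0.034,0.034,0,0]'

```text
time_s: 6.83
tool_pos: [0.4586, -0.3533, 0.3]
tool_rot: [-3.14, -0.048, 0.001]
ft_force: [-0.5, 0.4, -1.6]
grip_width: 0.089
gripper_force: 30.0
```

Run:
```python
from h import *
from workcell import arm
import cv2
for uv in((281.5,233.5),(331.5,230)):
    f,cx,cy,o,r=C['side'];d=R.from_rotvec(r).apply([(uv[0]-cx)/f,(uv[1]-cy)/f,1]);o=np.array(o)
    # screen plane: through (.5949,.0472), normal angle .24+pi/2
    n=np.array([-np.sin(.24),np.cos(.24),0]);k=n@(np.array([.5949,.0472,0])-o)/(n@d);print(o+k*d)
go([.456,-.3625,.30],.025)
a=arm.get_image('side')['color'][:,:,::-1];b=arm.get_image('top')['color'][:,:,::-1]
cv2.imwrite('pics/tub.png',np.hstack([cv2.resize(a[80:230,340:470],(390,450)),cv2.resize(b[220:370,440:570],(390,450))]))
```

```text
[0.646509   0.05982959 0.15412418]
[0.54284196 0.03446053 0.16885723]
t 6.8333 pos [ 0.4586 -0.3533  0.3   ] xang 0.0304 units [-0.096  0.306  0.001] q7 -0.96 grip 0.08892448598075577 29.981404824648052 F [-0.5  0.4 -1.6]
twist 0.0017
toolz [-7.34902398e-04  7.75230308e-04 -9.99999429e-01]
```

View pics/tub.png

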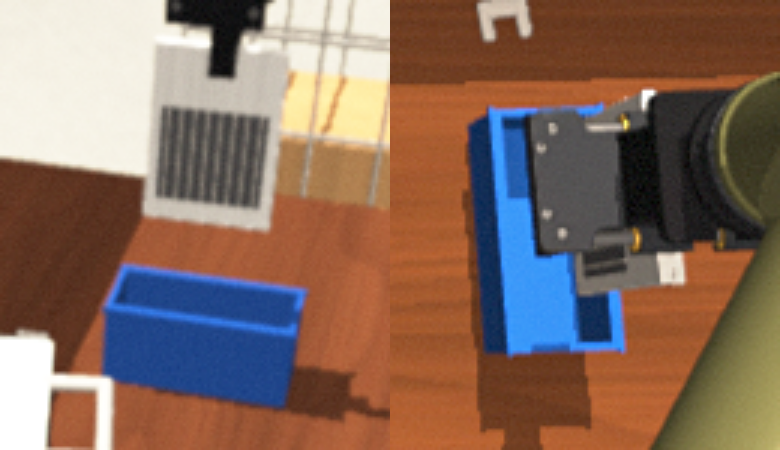

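The picture shows the screen upright above the tub with its lower edge at (145,213)-(268,228) in the left crop. The tub is directly below. I'll check the height and in-plane tilt.

Run:
```python
from h import *
for uv in((145,213),(268,229),(155,36),(287,44)):
    uv=(340+uv[0]/3,80+uv[1]/3)
    f,cx,cy,o,r=C['side'];d=R.from_rotvec(r).apply([(uv[0]-cx)/f,(uv[1]-cy)/f,1]);o=np.array(o)
    n=np.array([-np.sin(.03),np.cos(.03),0]);k=n@(np.array([.4586,-.3533,0])-o)/(n@d);print(o+k*d)
```

```text
[ 0.51187595 -0.35170124  0.1618735 ]
[ 0.40384825 -0.35494305  0.16153764]
[ 0.51365904 -0.35164773  0.32307676]
[ 0.407204   -0.35484234  0.32705721]
```

Request:
jog_arm --claw '[0,0,0,0,0,0,0,0]' --pt "-0.08 0.3 0" --pt "0 0 0" --pt "0 0 0.7" --pt "0 0 0.8" --pt "0 0 0.8" --pt "0 0 0.8" --pt "0 0 0.7" --pt "0 0 0.5" --twist '[0,0,0,0,0,0,0,0]'

```text
time_s: 7.6
tool_pos: [0.4555, -0.3627, 0.1692]
tool_rot: [-3.14, -0.043, 0.004]
ft_force: [-1.0, 0.1, -1.5]
grip_width: 0.091
gripper_force: 30.0
```

Request:
jog_arm --claw '[0,0,0,0,0]' --pt "0 0 0.4" --pt "0 0 0.15" --pt "0 0 0.1" --pt "0 0 0.08" --pt "0 0 0" --twist '[0,0,0,0,0]'

```text
time_s: 8.02
tool_pos: [0.457, -0.3632, 0.1502]
tool_rot: [3.141, 0.042, 0.001]
ft_force: [-0.8, -0.4, -2.2]
grip_width: 0.086
gripper_force: 30.0
```

Request:
jog_arm --claw '[0,0,0]' --pt "0 0 0.1" --pt "0 0 0.08" --pt "0 0 0" --twist '[0,0,0]'

```text
time_s: 8.27
tool_pos: [0.4566, -0.3628, 0.1442]
tool_rot: [3.141, 0.042, -0.0]
ft_force: [-0.2, -0.2, -2.7]
grip_width: 0.089
gripper_force: 30.0
```

Request:
jog_arm --claw '[0,0,0]' --pt "0 0 0.05" --pt "0 0 0" --pt "0 0 0" --twist '[0,0,0]'

```text
time_s: 8.52
tool_pos: [0.4567, -0.3628, 0.1428]
tool_rot: [3.141, 0.042, -0.0]
ft_force: [-0.4, -0.8, -2.4]
grip_width: 0.089
gripper_force: 30.0
```

Request:
jog_arm --claw '[0,0]' --pt "0 0 0.05" --pt "0 0 0" --twist '[0,0]'

```text
time_s: 8.68
tool_pos: [0.457, -0.3629, 0.1415]
tool_rot: [3.141, 0.042, 0.001]
ft_force: [0.7, -0.5, -1.3]
grip_width: 0.089
gripper_force: 30.0
```

Request:
jog_arm --claw '[0,0]' --pt "0 0 0.05" --pt "0 0 0" --twist '[0,0]'

```text
time_s: 8.85
tool_pos: [0.4572, -0.3633, 0.1415]
tool_rot: [3.14, 0.042, 0.002]
ft_force: [-1.7, 1.9, 6.3]
grip_width: 0.088
gripper_force: 30.0
```

Request:
jog_arm --claw '[0,0]' --pt "0 0 0.05" --pt "0 0 0" --twist '[0,0]'

```text
time_s: 9.02
tool_pos: [0.4573, -0.3637, 0.1414]
tool_rot: [3.139, 0.042, 0.003]
ft_force: [-3.2, 1.4, 12.2]
grip_width: 0.092
gripper_force: 30.0
```

The screen is on the tub floor, so I'll let go gently.

Request:
jog_arm --claw '[0,14,20,26,32,40,40,40]' --pt "0 0 -0.06" --pt "0 0 0" --pt "0 0 0" --pt "0 0 0" --pt "0 0 0" --pt "0 0 0" --pt "0 0 0" --pt "0 0 0" --twist '[0,0,0,0,0,0,0,0]'

```text
time_s: 9.68
tool_pos: [0.4566, -0.3628, 0.1399]
tool_rot: [-3.141, -0.042, 0.0]
ft_force: [-0.4, -0.3, -0.2]
grip_width: 0.44
gripper_force: 0.0
```

Run:
```python
from h import *
from workcell import arm
import cv2
go([.48,-.10,.25],.24)
a=arm.get_image('side')['color'][:,:,::-1]
cv2.imwrite('pics/rel.png',cv2.resize(a[80:230,340:470],(520,600)))
```

```text
t 9.6833 pos [ 0.4566 -0.3628  0.1399] xang 0.027 units [ 1.015 -8.735 -3.669] q7 -0.97 grip 0.4400450912854893 0.0 F [-0.4 -0.3 -0.2]
twist -0.0678
toolz [-2.04254652e-04  8.95168061e-05 -9.99999975e-01]
```

View pics/rel.png

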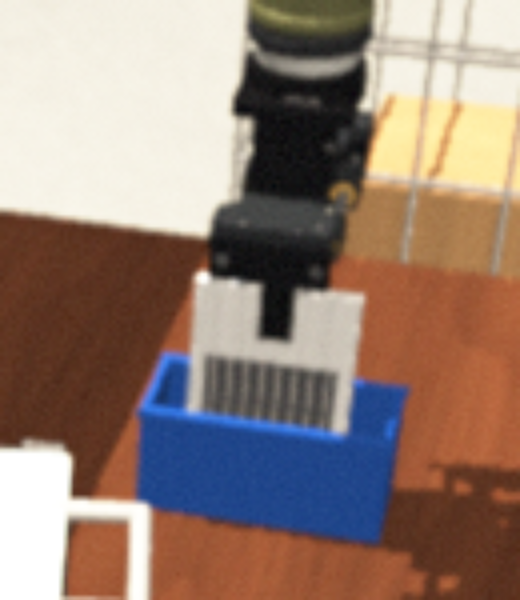

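The picture shows the screen standing upright in the tub with the fingers open and clear of it. I'll raise straight up, then turn for the handle.

Request:
jog_arm --claw '[40,40,40,40,40,40,40,40]' --pt "0 0 -0.3" --pt "0 0 -0.5" --pt "0 0 -0.5" --pt "0 0 -0.6" --pt "0 0 -0.6" --pt "0 0 -0.6" --pt "0 0 -0.6" --pt "0 0 0" --twist '[0,0,0,0,0,0,0,0]'

```text
time_s: 10.4
tool_pos: [0.4585, -0.364, 0.2561]
tool_rot: [3.136, 0.042, 0.009]
ft_force: [1.2, 0.4, 0.5]
grip_width: 0.458
gripper_force: 0.0
```

Request:
jog_arm --claw '[40,40,40,40,40,40,40,40]' --pt "0 0 0" --pt "0 0 0" --pt "0 0 0" --pt "0 0 0" --pt "0 0 0" --pt "0 0 0" --pt "0 0 0" --pt "0 0 0" --twist '[-0.038,-0.038,-0.038,-0.038,-0.038,-0.038,-0.038,-0.038]'

```text
time_s: 11.07
tool_pos: [0.4565, -0.3627, 0.2508]
tool_rot: [-2.766, -1.489, 0.0]
ft_force: [-0.5, -0.5, 0.5]
grip_width: 0.459
gripper_force: 0.0
```

Request:
jog_arm --claw '[40,40,40,40,40,40,40,40]' --pt "0 0 0" --pt "0 0 0" --pt "0 0 0" --pt "0 0 0" --pt "0 0 0" --pt "0 0 0" --pt "0 0 0" --pt "0 0 0" --twist '[-0.038,-0.038,-0.038,-0.038,-0.038,-0.038,-0.036,0]'

```text
time_s: 11.73
tool_pos: [0.4565, -0.3627, 0.2508]
tool_rot: [-1.935, -2.474, 0.0]
ft_force: [0.2, 0.6, -0.6]
grip_width: 0.456
gripper_force: 0.0
```

Run:
```python
from h import *
from workcell import arm
import cv2
go([.482,-.10,.24],1.811)
a=arm.get_image('side')['color'][:,:,::-1];b=arm.get_image('top')['color'][:,:,::-1]
cv2.imwrite('pics/rel2.png',np.hstack([cv2.resize(a[80:230,340:470],(390,450)),cv2.resize(b[150:300,300:430],(390,450))]))
```

```text
t 11.7333 pos [ 0.4565 -0.3627  0.2508] xang 1.8141 units [8.295 2.936 0.362] q7 0.81 grip 0.45564902997290996 0.0 F [ 0.2  0.6 -0.6]
twist 0.001
toolz [-3.50836837e-04  2.00679417e-04 -9.99999918e-01]
```

View pics/rel2.png

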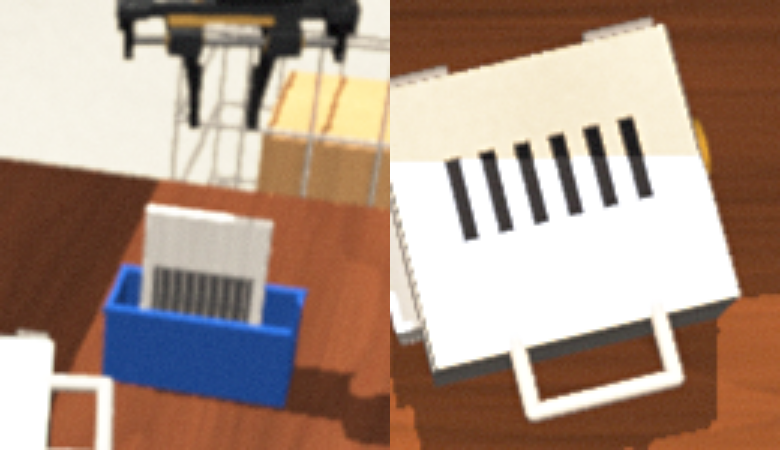

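The picture shows the screen standing in the tub, untouched. The lid is shut and the handle bar's centre line runs (533,411)-(678,377) in the right crop. I'll move to above the handle.

Request:
jog_arm --claw '[36,36,36,36,36,36,36,36]' --pt "0.75 0.27 0" --pt "0.75 0.27 0" --pt "0.75 0.27 0" --pt "0.75 0.27 0" --pt "0.75 0.27 0" --pt "0.75 0.27 0" --pt "0.75 0.27 0" --pt "0.75 0.27 0" --twist '[0,0,0,0,0,0,0,0]'

```text
time_s: 12.5
tool_pos: [0.4767, -0.1713, 0.2511]
tool_rot: [1.942, 2.469, -0.0]
ft_force: [-0.3, 0.6, -0.4]
grip_width: 0.414
gripper_force: 0.0
```

Request:
jog_arm --claw '[36,36,36,36,36,36]' --pt "0.75 0.26 0.2" --pt "0.75 0.26 0.2" --pt "0.75 0.26 0" --pt "0 0 0" --pt "0 0 0" --pt "0 0 0" --twist '[0,0,0,0,0,0]'

```text
time_s: 13.0
tool_pos: [0.4833, -0.1021, 0.2392]
tool_rot: [1.941, 2.47, -0.001]
ft_force: [0.5, -0.3, -0.2]
grip_width: 0.419
gripper_force: 0.0
```

Run:
```python
from h import *
print(plane('top',(371.8,281.3),.116), plane('side',(255+364/3,180+120/3),.116))
go([.482,-.10,.097],1.811)
```

```text
[ 0.48530447 -0.09962646  0.116     ] [ 0.47845483 -0.10053294  0.116     ]
t 13.0 pos [ 0.4833 -0.1021  0.2392] xang 1.8096 units [ 0.082 -0.026  4.739] q7 0.4 grip 0.4188108859877876 0.0 F [ 0.5 -0.3 -0.2]
twist -0.0005
toolz [ 1.30665985e-04 -8.61415170e-04 -9.99999620e-01]
```

Request:
jog_arm --claw '[36,36,36,36,36,36,36,36]' --pt "0.08 0 0.7" --pt "0 0 0.8" --pt "0 0 0.8" --pt "0 0 0.8" --pt "0 0 0.7" --pt "0 0 0.5" --pt "0 0 0.4" --pt "0 0 0" --twist '[0,0,0,0,0,0,0,0]'

```text
time_s: 13.67
tool_pos: [0.4809, -0.0999, 0.0956]
tool_rot: [-1.939, -2.466, 0.002]
ft_force: [-0.3, -0.4, 0.8]
grip_width: 0.414
gripper_force: 0.0
```

Request:
jog_arm --claw '[0,0,0,0,0,0,0,0]' --pt "0 0 0" --pt "0 0 0" --pt "0 0 0" --pt "0 0 0" --pt "0 0 0" --pt "0 0 0" --pt "0 0 0" --pt "0 0 0" --twist '[0,0,0,0,0,0,0,0]'

```text
time_s: 14.33
tool_pos: [0.4842, -0.0991, 0.0989]
tool_rot: [1.937, 2.47, 0.002]
ft_force: [3.0, -0.7, 2.0]
grip_width: 0.126
gripper_force: 30.0
```

Run:
```python
from h import *
go([.482,-.10,.097],1.811)
```

```text
t 14.3333 pos [ 0.4842 -0.0991  0.0989] xang 1.8115 units [-0.01  -0.077  0.065] q7 0.32 grip 0.1258151163926181 30.00099152326584 F [ 3.  -0.7  2. ]
twist 0.0002
toolz [ 2.97753865e-03 -5.84512703e-04 -9.99995396e-01]
```

The grip is on the bar (11 mm). Now I'll raise the lid along its arc.

Request:
jog_arm --claw '[0,0,0,0,0,0,0,0]' --pt "0 0.02 -0.445" --pt "0 0.045 -0.445" --pt "0 0.07 -0.44" --pt "0 0.09 -0.435" --pt "0 0.115 -0.43" --pt "0 0.14 -0.425" --pt "0 0.16 -0.415" --pt "0 0.185 -0.405" --twist '[0,0,0,0,0,0,0,0]'

```text
time_s: 15.0
tool_pos: [0.5087, -0.0932, 0.2014]
tool_rot: [1.937, 2.469, 0.004]
ft_force: [10.2, 0.3, -8.3]
grip_width: 0.127
gripper_force: 30.0
```

Run:
```python
from h import *
go([.482,-.10,.097],1.811)
```

```text
t 15.0 pos [ 0.5087 -0.0932  0.2014] xang 1.8115 units [-3.000e-03 -9.330e-01  3.476e+00] q7 0.33 grip 0.12702718926782655 29.965657999855466 F [10.2  0.3 -8.3]
twist 0.0002
toolz [ 4.17364382e-03 -8.91445160e-05 -9.99991286e-01]
```

Request:
jog_arm --claw '[0,0,0,0,0,0,0,0]' --pt "0 0.25 -0.395" --pt "0 0.25 -0.385" --pt "0 0.27 -0.37" --pt "0 0.27 -0.355" --pt "0 0.29 -0.34" --pt "0 0.3 -0.325" --pt "0 0.32 -0.31" --pt "0 0.34 -0.29" --twist '[0,0,0,0,0,0,0,0]'

```text
time_s: 15.67
tool_pos: [0.5707, -0.0784, 0.284]
tool_rot: [-1.938, -2.467, 0.011]
ft_force: [-5.9, -1.3, 3.2]
grip_width: 0.126
gripper_force: 30.0
```

Request:
jog_arm --claw '[0,0,0,0,0,0]' --pt "0 0 0" --pt "0 0 0" --pt "0 0 0" --pt "0 0 0" --pt "0 0 0" --pt "0 0 0" --twist '[0,0,0,0,0,0]'

```text
time_s: 16.17
tool_pos: [0.571, -0.0784, 0.2841]
tool_rot: [-1.939, -2.468, 0.009]
ft_force: [-4.6, -1.4, 4.4]
grip_width: 0.127
gripper_force: 30.0
```

Run:
```python
from h import *
from workcell import arm
import cv2
go([.482,-.10,.097],1.811)
s=arm.sense(); z=s['tool_pos'][2]+.0187
print('theta from z',np.arcsin((s['tool_pos'][2]-.0989+.004)/.245)-.0163,'from x',np.arccos(1-((s['tool_pos'][:2]-np.array([.4842,-.0991]))@[np.cos(.24),np.sin(.24)])/.245)-.0163)
a=arm.get_image('side')['color'][:,:,::-1]
cv2.imwrite('pics/end.png',cv2.resize(a[60:360,200:500],(600,600)))
```

```text
t 16.1667 pos [ 0.571  -0.0784  0.2841] xang 1.8099 units [ 0.008 -3.013  6.257] q7 0.24 grip 0.12682242929218213 29.99841570854187 F [-4.6 -1.4  4.4]
twist -0.0003
toolz [-0.00603216 -0.00232487 -0.9999791 ]
theta from z 0.8661822205826485 from x 0.8654617057696196
```

View pics/end.png

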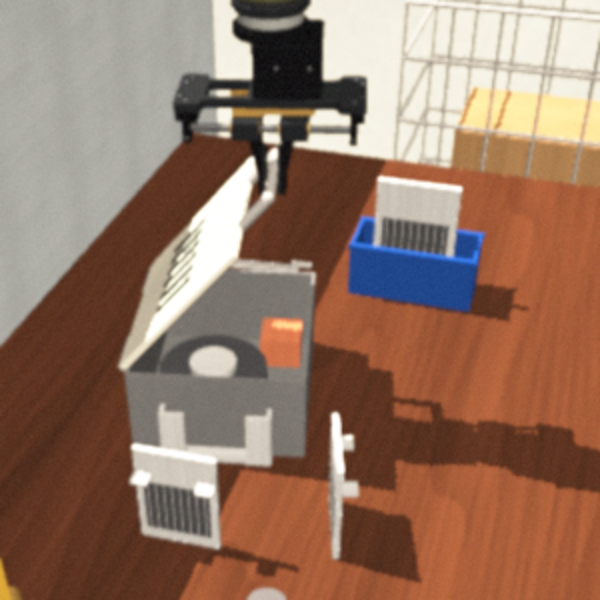

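The picture shows the lid raised to about 0.866 rad and held at its handle (270,185). The screen stands in the tub at (418,215). The arm is still, so I'm handing in.

```bash
python3 -c "
from workcell import arm
print(arm.hand_in())"
```

```text
the job is handed in; nothing more can be done
None
```

The screen is standing in the rinsing tub, let go, and the lid is held still by its handle at about 49.6 degrees; the job was handed in at about 16 s of the 53 s allowed, and hand-in gave no verdict.

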